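Wedge up a glued panel against the stop pegs

TASK

Stand the loose wooden stop peg upright in the empty bore of the assembly board, fully home, and let go of it. Then take the wooden wedge by its heel block, push it flat along the board, thin end first, between the battens under the open edge of the panel (the edge away from the stop pegs) until the battens there just lift a few millimetres off the board, no higher than that, and finish while still gripping the wedge in place, so that the wedge alone keeps that edge up. Leave the other things on the table where they are.

Things in the scene. Friction and masses are not known exactly. Their poses are not given: they have to be found in the camera images.
- board: plywood assembly board fixed to the table, 340 (x) x 200 (y) x 30 mm (z); origin under its centre; its top is 30 mm above the table. The wedge is pushed along its +x axis, which points to the robot's left, give or take 20 degrees. Near its +x end a fixed wooden stop peg, 22 mm in diameter and 75 mm high above the board, stands at (135, +45) mm, and the empty bore is at (135, -45) mm
- bore (a point): centre of the mouth of the empty blind bore, level with the board's top; 24 mm in diameter with a chamfered rim, 25 mm deep; axes as the board's (z up)
- peg_mid (a point): centre (half-way up) of the loose round wooden stop peg, 22 mm in diameter, 100 mm tall, chamfered foot, standing upright on the table to the robot's left; z along the peg, up. Home in the bore it stands 75 mm above the board and this point 25 mm above the bore's mouth
- panel: loose panel of three brownish boards, of about 0.4 kg lying on the board, 2 to 6 mm short of the stop pegs: a plate 150 (x) x 130 (y) x 14 mm on two battens, each 18 wide and 12 mm high, that run along x under its two y sides, so that between them is an open tunnel 94 mm wide and 12 mm high. 26 mm high in all. Origin under its centre, level with the undersides of the battens; +x towards the stop pegs. It slides up against the stop pegs when pushed
- panel_edge (a point): middle of the panel's open edge (its -x edge), level with the undersides of the battens: the mouth of the tunnel, 75 mm from the panel's centre; the wedge goes in here. At the start this point lies at the board's top; its height above that is the lift. Axes as the panel's
- wedge_grip (a point): the wooden wedge of about 0.1 kg lying on the table to the robot's right, 120 mm long (x) and 44 mm wide (y): the thin end is 4 mm thick; from there it thickens evenly over 80 mm to 24 mm (1 in 4), and behind that is an upright heel block, 40 mm long and 50 mm high. This point is the centre of the wedge's heel block (40 x 44 x 50 mm), 25 mm above the wedge's underside and 100 mm behind its thin end; axes as the wedge's (x towards the thin end)
- wedge_tip (a point): middle of the wedge's thin end, on its underside. The panel starts to lift when this point is 32 mm inside its open edge, and lifts 1 mm more for every 4 mm further in; axes as the wedge's
- glue: a yellow plastic glue bottle, 54 mm across, 150 mm tall; origin under its centre. Bystander
- jar: a closed glass jar with a steel lid, 60 mm across, 65 mm tall; origin under its centre. Bystander; stands to the robot's left near the loose peg, on either side of it
- mallet: a dark wooden mallet lying down, 240 mm long; origin on the table under it. Bystander
- offcut: a pine offcut, 100 x 45 x 40 mm; origin under its centre. Bystander
- square_bar: a square pine bar lying down, 190 x 28 x 28 mm; origin under its centre. Bystander
- screwdriver: a screwdriver with a black handle lying down, 200 mm long; origin under it. Bystander

How it is judged:
On the way, in this order (a step that is already met when the one before it is completed fails the run):
1. the loose stop peg stands home in the bore, released (z of peg_mid in the frame of bore below 0.029 m and horizontal distance between peg_mid and bore below 0.006 m and angle between peg_mid's own z axis and vertical below 0.12 rad and contact force between peg and the fingers below 0.1 N), for 0.2 s.
2. the wedge, gripped, has just lifted the open edge of the panel off the board (z of panel_edge in the frame of bore between 0.002 and 0.008 m and contact force between wedge and the fingers above 1 N and contact force between wedge and panel above 0.3 N and contact force between each of the arm, the fingers and panel below 0.2 N and contact force between wedge and board above 0.1 N and x of wedge_tip in the frame of panel_edge above 0.02 m and angle between the x axis of wedge_tip and the x axis of bore, either way round below 0.3 rad), for 0.2 s.
At the end, for the whole second after the job is handed in: Peg upright (7 deg) in the bore, within 4 mm of home, untouched. Panel still, square to the board (8 deg), its open edge 2-8 mm up on the wedge alone; wedge gripped, resting on the board, over 20 mm in, along the board (17 deg). Bystanders within 30 mm; edge never above 12 mm (all of step 1 and all of step 2 and angle between the x axis of panel_edge and the x axis of bore, either way round below 0.15 rad and linear speed of panel below 0.02 m/s); the arm keeps its last pose, push and grip.
It fails at once if the panel's open edge was lifted more than 12 mm (z of panel_edge in the frame of bore above 0.012 m).
It fails at once if a bystander was moved more than 3 cm (distance of any of glue, jar, mallet, offcut, square_bar, screwdriver from where it was at the start of the episode above 0.03 m).
It also fails if it takes over 69 s, if anything falls off the work surface, if the arm or the gripper's body presses on something with over 40 N, if the wrist force passes 120 N, or if a joint passes its speed limit or range.

ROBOT

A 6-joint arm with a two-finger parallel gripper is mounted at the origin on the work surface. World frame = base frame: x ahead of the robot, y to its left, z up, the work surface at z = 0. Lengths are in m, angles in rad, forces in N, time in s.
With the tool pointing down it reaches from about 0.25 to 0.775 m from the base axis. Payload 4 kg.
Tool frame: the origin (TCP) lies at the centre of the arm's flange, where the gripper is bolted on; the fingertips stand 199 mm ahead of it and the grasp point (between the pads) lies 180 mm ahead of it (robot.tcp_to_tips is the distance from the TCP to the fingertips, in m); z points along the fingers, y is the line along which they close (so a half turn about z gives the same grasp; the last joint's range is limited). The gripper opens to 94 mm and grips with 3 to 60 N. Pads are 16 mm wide; open, the fingers measure 119 mm over their backs; the gripper's body (75 mm by 177 mm) begins 78 mm behind the grasp point.
Start: joints at [-1.423, 0.087, 1.371, -0, 1.684, -0.103], TCP at [0.136, -0.533, 0.405] pointing down, gripper open.
Joint ranges: [-3.1, 3.1], [-0.76, 2.03], [0.27, 2.55], [-1.08, 4.22], [0.17, 2.65], [-2.57, 2.57]. Speed limits (rad/s): [2.79, 2.79, 3.14, 3.14, 3.14, 3.14].

INTERFACE

Orientations are given as [roll, pitch, yaw] about the fixed x, y, z axes, in that order (R = Rz(yaw) Ry(pitch) Rx(roll)).
In Python, from bench import telemetry, snapshot, ticket, robot gives the robot as it stands.
- The arm moves only by the tool apply_moves, never from a script. Its argument "moves" is a list that holds one entry, the list of rows, each a list of 5 numbers: the shift along the tool's x, y, z in units of 50 mm (1.0 is 50 mm), then the turn about the tool's z in units of 10 degrees (1.0 is 10 degrees), then the closure, from 0 (fully open) to 1 (shut). A call has 1 to 10 rows; each row is the pose to reach, as a shift and turn from the pose commanded when the call began, along the tool's axes at that moment; what a row does not reach only later rows make up. A row lasts 1/8 s, in which the tool goes at most 62.5 mm and 10.7 degrees, less where a joint would pass 70% of its speed; a pose out of reach is approached as far as the arm can. A call with a gripper value outside its range is refused whole. The fingers move at their own pace and stop on an object; the grip force is fixed at half the most. Time passes only in rows, so rows that repeat a pose let the fingers close. It gives the time, the measured TCP pose, the force, the opening and the grip force at its end, in the units of the state.
- telemetry.get_obs(): the state, without advancing time (a new reading comes with each control period).
- snapshot(name): name is "side" or "top"; returns a dict with "image" (420x560x3 uint8, red, green, blue), "fovy" (degrees; the focal length in pixels is half the picture's height over the tangent of half this angle, whatever the lens; pixels are square), "cx", "cy" (the principal point, pixels), "D" ([k1, k2, p1, p2, k3] as OpenCV has them; the pictures are not rectified), "R" (3x3) and "t" (3): a world point X has camera coordinates R X + t. Camera axes: x right, y down, z forward; pixel columns grow to the right and rows downward; lengths in m; the calibration is good to about 2 mm. A picture is of the moment at which its call begins. There is no depth.
- ticket.close_job(): hands the job in; it is judged then, once.
The state is a dict: "time": time; "joint_positions": joint angles; "qvel": joint speeds; "joint_torque": joint torques, N m; "tool_pos": TCP position; "ee_rot": TCP orientation; "wrist_force": force on the tool from outside, world axes, zero at the start; "wrist_torque": the same for the moment, N m; "width": finger opening in m; "finger_force": force on a finger pad.
Only numpy, scipy, OpenCV 4.12 (cv2) and the standard library are available. Lean on these libraries where they do the work, as an engineer would, in place of code of your own. Each camera call takes 0.05 s, during which the arm holds its last target. There are 200 camera calls.

## Working session

There is one attempt and no reset: what is moved stays moved. The work goes in short steps, Python scripts to look and compute and a tool call to move; the robot and the scene stay as the last step left them, time stands still between calls to the robot, and variables do not carry over. Pictures are saved under pics/ and viewed, at most 10 in all, crops included, and the job is handed in when it is done.

Besides the shell and the picture viewer there is one more tool, called after "Request:" by a JSON object that holds its "api" and its "payload". apply_moves: Moves the arm, as the interface text tells. Its arguments: {"type":"object","properties":{"moves":{"type":"array","items":{"type":"array","items":{"type":"array","items":{"type":"number"}}}}},"required":["moves"]}

```bash
mkdir -p pics; python3 - <<'E'
from bench import telemetry, snapshot
import cv2, pickle
o=telemetry.get_obs(); print(o)
for n in("side","top"):
    s=snapshot(n); cv2.imwrite(f"pics/{n}0.png",s["image"][:,:,::-1]); pickle.dump(s,open(f"{n}0.pkl","wb"))
    print(n,{k:s[k] for k in s if k!="image"})
E
```

```text
{'time': 0.0, 'joint_positions': array([-1.42307537e+00,  8.79552080e-02,  1.37224358e+00, -1.21969124e-05,
        1.68361060e+00, -1.03085555e-01]), 'qvel': array([-0.00200068,  0.00123102,  0.00059063, -0.00069183,  0.00116207,
       -0.00039895]), 'joint_torque': array([-3.00744050e-04, -3.40185821e+01, -3.02423573e+01,  7.17488257e-02,
        3.31139588e-02, -1.53741539e-04]), 'tool_pos': array([ 0.13648659, -0.53267884,  0.40350901]), 'ee_rot': array([-3.13938644e+00, -2.16050765e-04,  2.50804913e-01]), 'wrist_force': array([-0.32528364, -0.05847563, -0.08206953]), 'wrist_torque': array([0.01283297, 0.0313822 , 0.0166346 ]), 'finger_force': 0.0, 'width': 0.09417095069500511}
side {'fovy': 43.373992265632246, 'cx': 284.86006646456735, 'cy': 211.1374508908677, 'D': array([-0.09448559,  0.        ,  0.        ,  0.        ,  0.        ]), 'R': array([[-0.72804081, -0.68528427, -0.01849455],
       [-0.41243305,  0.45939658, -0.78667259],
       [ 0.54759069, -0.56510199, -0.61709333]]), 't': array([0.3858693 , 0.26244449, 1.19855066])}
top {'fovy': 52.01116661119265, 'cx': 280.8691568373061, 'cy': 211.245161822772, 'D': array([0.03447552, 0.        , 0.        , 0.        , 0.        ]), 'R': array([[ 0.02091119, -0.99976607,  0.00552608],
       [-0.98133386, -0.02158192, -0.19109703],
       [ 0.19117159, -0.00142686, -0.9815556 ]]), 't': array([-0.02046333,  0.53526435,  1.2176338 ])}
```

View pics/top0.png

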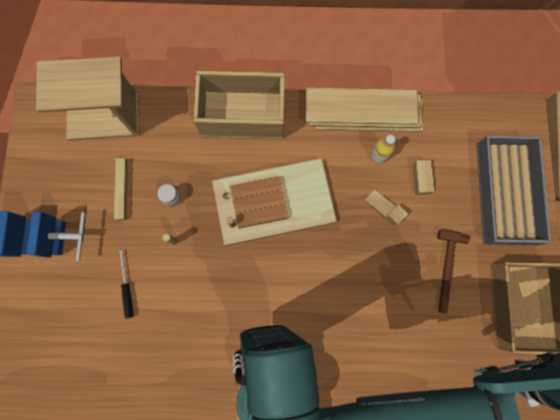

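View pics/side0.png

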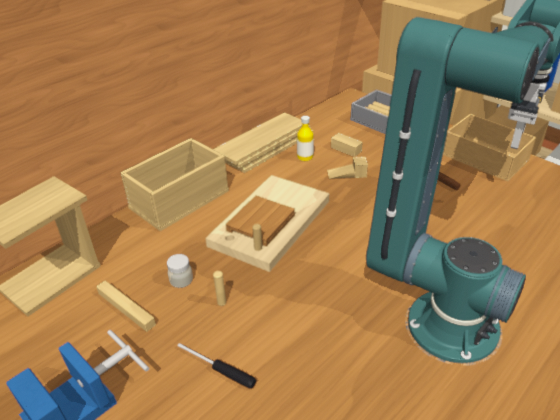

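Top view: the board is around (275,200), with the fixed peg at (232,222) and the bore near (226,196). The loose peg is at (168,240), the jar at (168,194) and the wedge at (385,207), with its heel near (400,214) and its tip near (368,200). In the side view the loose peg is at (220,290) and the wedge at (350,170).

```bash
cat > h.py <<'E'
import numpy as np, cv2, pickle
def K(s):
    f=s["image"].shape[0]/2/np.tan(np.radians(s["fovy"]/2)); return np.array([[f,0,s["cx"]],[0,f,s["cy"]],[0,0,1.]])
def ray(s,uv):
    p=cv2.undistortPoints(np.array([[uv]],float),K(s),s["D"])[0,0]
    return -s["R"].T@s["t"], s["R"].T@np.array([p[0],p[1],1.])
def onz(s,uv,z):
    c,d=ray(s,uv); return c+d*(z-c[2])/d[2]
def tri(s1,u1,s2,u2):
    c1,d1=ray(s1,u1);c2,d2=ray(s2,u2)
    a,b=np.linalg.lstsq(np.c_[d1,-d2],c2-c1,rcond=None)[0]
    p,q=c1+a*d1,c2+b*d2; return (p+q)/2,np.linalg.norm(p-q)
def proj(s,X):
    return cv2.projectPoints(np.array(X,float).reshape(-1,3),cv2.Rodrigues(s["R"])[0],s["t"],K(s),s["D"])[0].reshape(-1,2)
def crop(s,x0,y0,x1,y1,k):
    return cv2.resize(s["image"][y0:y1,x0:x1,::-1],None,fx=k,fy=k,interpolation=cv2.INTER_CUBIC)
E
python3 - <<'E'
from h import *
t=pickle.load(open("top0.pkl","rb"));s=pickle.load(open("side0.pkl","rb"))
a=crop(t,150,150,420,250,800/270)
b=crop(s,200,180,335,310,2.2); c=crop(s,315,140,385,190,4.2)
im=np.zeros((a.shape[0]+290,800,3),np.uint8); im[:a.shape[0],:a.shape[1]]=a
im[a.shape[0]:a.shape[0]+b.shape[0],:b.shape[1]]=b[:290]; im[a.shape[0]:a.shape[0]+c.shape[0],400:400+c.shape[1]]=c
print(im.shape,a.shape); cv2.imwrite("pics/c0.png",im)
E
```

```text
(586, 800, 3) (296, 800, 3)
```

View pics/c0.png

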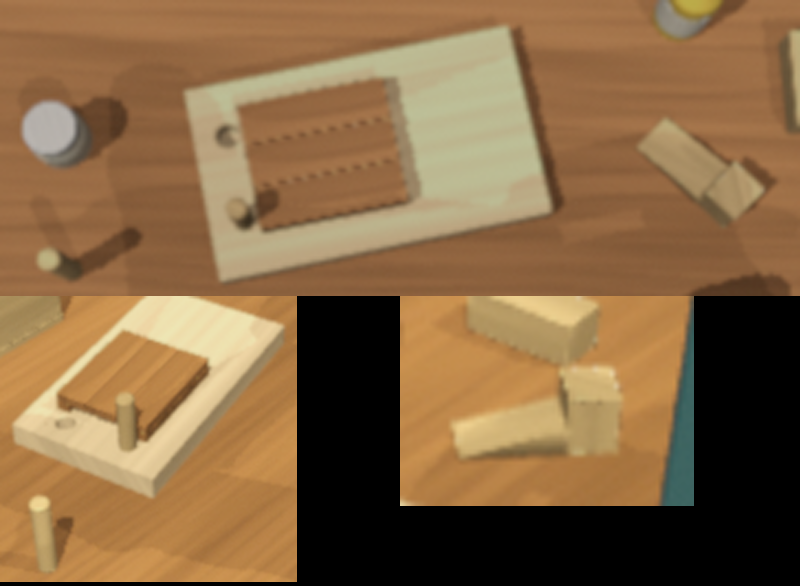

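The crop shows, in crop pixels at scale 2.96: board top corners (185,91), (514,27), (552,212), (220,281), the bore at (228,135), and the loose peg top at (48,260). The wedge heel top is at (735,190) and its thin-end corners are at (638,147) and (666,119).

```bash
python3 - <<'E'
from h import *
t=pickle.load(open("top0.pkl","rb"));s=pickle.load(open("side0.pkl","rb"))
k=800/270
T=lambda x,y:((x+.5)/k-.5+150,(y+.5)/k-.5+150)
S=lambda x,y:((x+.5)/2.2-.5+200,(y-296+.5)/2.2-.5+180)
W=lambda x,y:((x-400+.5)/4.2-.5+315,(y-296+.5)/4.2-.5+140)
# board mask
hsv=cv2.cvtColor(t["image"],cv2.COLOR_RGB2HSV); print(hsv[190,310],hsv[225,330],hsv[180,350])
m=((hsv[...,1]<110)&(hsv[...,2]>130)).astype(np.uint8); m[:150]=0;m[250:]=0;m[:,:200]=0;m[:,345:]=0
c=max(cv2.findContours(m,0,2)[0],key=cv2.contourArea); r=cv2.minAreaRect(c); print(r, cv2.approxPolyDP(c,6,True).reshape(-1,2).tolist())
P=np.array([onz(t,T(*p),.03) for p in [(185,91),(514,27),(552,212),(220,281)]])
print("board",P.round(4).tolist(),"centre",P.mean(0),"sides",np.linalg.norm(P-np.roll(P,-1,0),axis=1))
ex=(P[0]+P[3]-P[1]-P[2]);ya=np.arctan2(ex[1],ex[0]);print("yaw",np.degrees(ya))
ex/=np.linalg.norm(ex);ey=np.array([-ex[1],ex[0],0])
C=P.mean(0);print("bore pred",C+.135*ex-.045*ey,"seen",onz(t,T(226,135),.03),tri(t,T(226,135),s,S(65,424)))
print("fixed peg top pred",C+.135*ex+.045*ey,"seen",onz(t,T(238,209),.105),tri(t,T(238,209),s,S(125,398)))
print("peg top",onz(t,T(48,260),.1),tri(t,T(48,260),s,S(40,503)))
h=[onz(t,T(*p),.05) for p in [(735,160),(765,189),(729,223),(702,192)]]
print("heel",np.array(h).round(4).tolist(),np.mean(h,0),np.linalg.norm(np.array(h)-np.roll(h,-1,0),axis=1))
tp=[onz(t,T(*p),.004) for p in [(638,147),(667,119)]];tm=np.mean(tp,0)
print("tip",tm,np.linalg.norm(tp[0]-tp[1])); d=tm-np.mean(h,0);print("L",np.linalg.norm(d[:2]),"yaw",np.degrees(np.arctan2(d[1],d[0])))
print("panel",[onz(t,T(*p),.056).round(4).tolist() for p in [(237,106),(392,80),(410,203),(262,230)]])
print("jar",onz(t,T(50,128),.065)); print("heel tri",tri(t,T(735,190),s,W(589,384)))
E
```

```text
[ 27  57 188] [ 13 146 133] [ 14 143 150]
((273.30242919921875, 200.98468017578125), (66.3231201171875, 114.91773223876953), 78.48616790771484) [[322, 160], [212, 180], [224, 244], [335, 221]]
board [[0.6307, 0.2017, 0.03], [0.7068, -0.1354, 0.03], [0.5131, -0.1742, 0.03], [0.4361, 0.1569, 0.03]] centre [0.57167361 0.01226271 0.03      ] sides [0.34564839 0.19758431 0.33993867 0.19963325]
yaw 102.90362557310526
bore pred [0.58539013 0.1539026  0.03      ] seen [0.58538244 0.15774018 0.03      ] (array([0.58568967, 0.15785794, 0.02763718]), np.float64(0.000588737637660071))
fixed peg top pred [0.4976629  0.13380454 0.03      ] seen [0.49642498 0.13338221 0.105     ] (array([0.49764213, 0.13430411, 0.1029217 ]), np.float64(0.002147381455348596))
peg top [0.44473548 0.31030975 0.1       ] (array([0.44508963, 0.31073892, 0.09922375]), np.float64(0.0006559821143402059))
heel [[0.5664, -0.3543, 0.05], [0.5375, -0.3831, 0.05], [0.5024, -0.3464, 0.05], [0.5331, -0.3206, 0.05]] [ 0.5348434  -0.35112494  0.05      ] [0.04077007 0.05074853 0.04006292 0.04735917]
tip [ 0.60335156 -0.28243136  0.004     ] 0.043306282651016444
L 0.09701636959955699 yaw 45.07743764348928
panel [[0.6094, 0.1447, 0.056], [0.6399, -0.0101, 0.056], [0.5145, -0.0304, 0.056], [0.4844, 0.1147, 0.056]]
jar [0.58046041 0.32707406 0.065     ]
heel tri (array([ 0.53654654, -0.35340936,  0.04875051]), np.float64(0.0011459543117322358))
```

```bash
cat >> h.py <<'E'
from bench import telemetry
from scipy.spatial.transform import Rotation as Ro
def plan(*targets):
    o=telemetry.get_obs(); p=np.array(o["tool_pos"]); e=o["ee_rot"]; R=Ro.from_euler("xyz",[np.pi,0,e[2]]).as_matrix()
    print("t",round(o["time"],2),"pos",p.round(4),"yaw",round(np.degrees(e[2]),2),"rpdeg",np.degrees(e[:2]).round(2),"w",round(o["width"],4),"F",o["wrist_force"].round(2))
    for x,y,z,yaw in targets:
        print((R.T@(np.array([x,y,z])-p)/.05).round(3),"turn",round(-(yaw-np.degrees(e[2]))/10,3))
E
python3 -c "
from h import *
plan((.43,-.1,.40,60),(.445,.3105,.38,102.9))"
```

```text
t 0.1 pos [ 0.1365 -0.5327  0.4036] yaw 14.37 rpdeg [-1.7989e+02 -1.0000e-02] w 0.0942 F [-0.53  0.92  0.06]
[ 7.835 -6.926  0.073] turn -4.563
[ 10.163 -14.805   0.473] turn -8.853
```

Request:
{"api": "apply_moves", "payload": {"moves": [[[7.8,-6.9,0,-4.5,0],[7.8,-6.9,0,-4.5,0],[7.8,-6.9,0,-4.5,0],[7.8,-6.9,0,-4.5,0],[7.8,-6.9,0,-4.5,0],[7.8,-6.9,0,-4.5,0],[7.8,-6.9,0,-4.5,0],[7.8,-6.9,0,-4.5,0],[9,-10.8,0.2,-7,0],[10.16,-14.8,0.4,-8.85,0]]]}}

```text
time: 1.35
tool_pos: [0.4268, 0.0076, 0.3983]
ee_rot: [-3.141, 0.0, 1.417]
wrist_force: [1.3, 0.3, 0.3]
width: 0.0939
finger_force: 0.0
```

```bash
python3 -c "
from h import *
plan((.445,.3105,.38,102.9),(.445,.3105,.255,102.9))"
```

```text
t 1.35 pos [0.4268 0.0076 0.3983] yaw 81.2 rpdeg [-179.96    0.  ] w 0.0939 F [1.31 0.28 0.29]
[ 6.043 -0.568  0.366] turn -2.17
[ 6.043 -0.568  2.866] turn -2.17
```

Request:
{"api": "apply_moves", "payload": {"moves": [[[6,-0.57,0.4,-2,0],[6,-0.57,0.4,-2,0],[6,-0.57,0.4,-2,0],[6,-0.57,0.4,-2,0],[6,-0.57,0.4,-2,0],[6,-0.57,0.4,-2,0],[6,-0.57,0.4,-2,0],[6,-0.57,0.4,-2,0]]]}}

```text
time: 2.35
tool_pos: [0.4465, 0.305, 0.3791]
ee_rot: [3.141, 0.0, 1.758]
wrist_force: [0.6, -0.9, -0.4]
width: 0.0937
finger_force: 0.0
```

```bash
python3 -c "
from h import *
plan((.445,.3105,.38,102.9),(.445,.3105,.255,102.9))"
```

```text
t 2.35 pos [0.4465 0.305  0.3791] yaw 100.75 rpdeg [1.7999e+02 2.0000e-02] w 0.0937 F [ 0.61 -0.88 -0.41]
[ 0.113 -0.009 -0.018] turn -0.215
[ 0.113 -0.009  2.482] turn -0.215
```

Request:
{"api": "apply_moves", "payload": {"moves": [[[0.11,0,0.6,-0.2,0],[0.11,0,1.4,-0.2,0],[0.11,0,2.2,-0.2,0],[0.11,0,2.48,-0.2,0],[0.11,0,2.48,-0.2,0.3],[0.11,0,2.48,-0.2,0.6],[0.11,0,2.48,-0.2,1],[0.11,0,2.48,-0.2,1],[0.11,0,2.48,-0.2,1],[0.11,0,2.48,-0.2,1]]]}}

```text
time: 3.6
tool_pos: [0.4453, 0.3117, 0.255]
ee_rot: [3.141, 0.0, 1.795]
wrist_force: [-0.4, -0.2, -0.2]
width: 0.0378
finger_force: 0.0
```

```bash
python3 -c "
from h import *
plan((.445,.3105,.40,102.9))"
```

```text
t 3.6 pos [0.4453 0.3117 0.255 ] yaw 102.86 rpdeg [179.99   0.  ] w 0.0378 F [-0.38 -0.2  -0.19]
[-0.022 -0.01  -2.9  ] turn -0.004
```

Request:
{"api": "apply_moves", "payload": {"moves": [[[0,0,0,0,1],[0,0,0,0,1],[0,0,0,0,1],[0,0,0,0,1],[0,0,-0.3,0,1],[0,0,-1,0,1],[0,0,-1.6,0,1],[0,0,-1.6,0,1]]]}}

```text
time: 4.6
tool_pos: [0.4459, 0.312, 0.339]
ee_rot: [3.134, -0.002, 1.795]
wrist_force: [-0.9, -0.0, -0.7]
width: 0.0215
finger_force: 30.0
```

```bash
python3 -c "
from h import *
plan((.5854,.1545,.335,102.9))"
```

```text
t 4.6 pos [0.4459 0.312  0.339 ] yaw 102.85 rpdeg [ 1.7956e+02 -1.2000e-01] w 0.0215 F [-0.85 -0.05 -0.7 ]
[-3.692  2.019  0.081] turn -0.005
```

Request:
{"api": "apply_moves", "payload": {"moves": [[[-1,0.5,0,0,1],[-2,1,0,0,1],[-3,1.6,0,0,1],[-3.7,2.02,0,0,1],[-3.7,2.02,0.2,0,1],[-3.7,2.02,0.4,0,1],[-3.7,2.02,0.4,0,1]]]}}

```text
time: 5.48
tool_pos: [0.5837, 0.1548, 0.3127]
ee_rot: [-3.137, -0.0, 1.797]
wrist_force: [0.6, -0.1, -0.9]
width: 0.0216
finger_force: 30.0
```

```bash
python3 - <<'E'
from h import *
from bench import snapshot
plan((.5854,.1545,.335,102.9))
s=snapshot("side");t=snapshot("top");pickle.dump((s,t),open("1.pkl","wb"))
a=crop(s,190,130,310,270,4);b=crop(t,180,140,280,240,3)
im=np.zeros((600,800,3),np.uint8);im[:560,:480]=a;im[:300,490:790]=b
cv2.imwrite("pics/c1.png",im)
E
```

```text
t 5.47 pos [0.5837 0.1548 0.3127] yaw 102.95 rpdeg [-1.7976e+02 -3.0000e-02] w 0.0216 F [ 0.61 -0.07 -0.88]
[-0.013  0.032 -0.445] turn 0.005
```

View pics/c1.png

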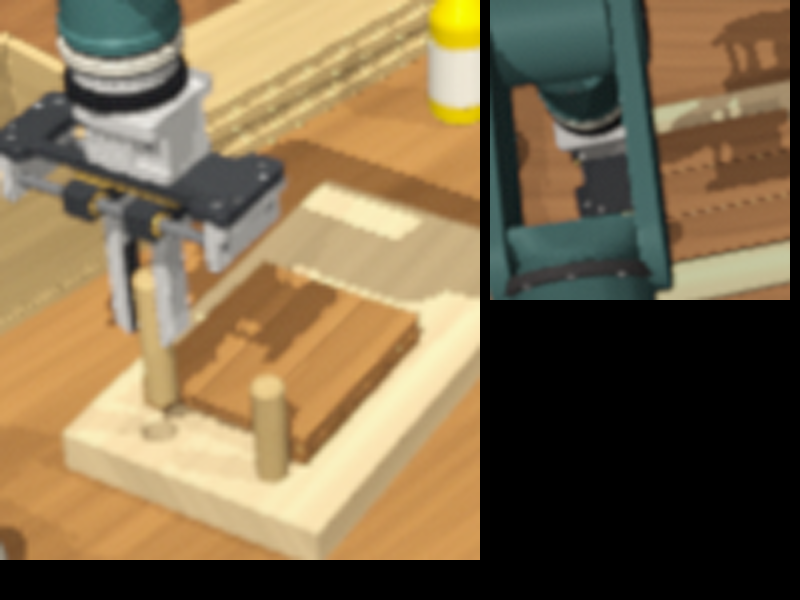

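In the side crop (×4) the gripped peg hangs with its foot at about (161,403) and its top near (146,272). The bore mouth is at (158,431).

```bash
python3 - <<'E'
from h import *
s,t=pickle.load(open("1.pkl","rb"))
f=lambda u:(u-[190,130]+.5)*4-.5
tcp=np.array([.5837,.1548])
for z in(.0577,.08,.1,.1577):print(z,f(proj(s,[*tcp,z])).round(1))
print("bore pix",f(proj(s,[.5854,.1545,.03])), "fixed top",f(proj(s,[.4976,.1343,.105])),f(proj(s,[.4976,.1343,.03])))
S=lambda x,y:((x+.5)/4-.5+190,(y+.5)/4-.5+130)
print("bore seen",onz(s,S(158,431),.03))
# peg edges per row in hsv
a=crop(s,190,130,310,270,4)[:, :, ::-1]; h=cv2.cvtColor(a,cv2.COLOR_RGB2HSV)
for y in (340,360,375,390,395,400,404,408,412):
    print(y,[tuple(int(q) for q in h[y,x]) for x in range(132,192,5)])
E
```

```text
0.0577 [[159.8 397.8]]
0.08 [[156.9 371.7]]
0.1 [[154.4 347.9]]
0.1577 [[146.6 276.6]]
bore pix [[161.87746456 428.12410653]] fixed top [[269.23442049 383.68743037]] [[275.15515076 472.19454147]]
bore seen [0.58514325 0.15822755 0.03      ]
340 [(16, 153, 209), (17, 147, 200), (19, 122, 195), (20, 111, 205), (20, 112, 210), (20, 95, 202), (17, 28, 194), (20, 12, 187), (18, 45, 182), (18, 88, 182), (16, 131, 158), (15, 156, 142)]
360 [(17, 138, 212), (19, 101, 227), (21, 94, 214), (20, 109, 197), (20, 111, 200), (20, 112, 201), (20, 113, 197), (20, 116, 185), (19, 123, 160), (16, 146, 141), (15, 161, 139), (15, 162, 140)]
375 [(23, 63, 250), (24, 63, 250), (22, 81, 223), (20, 110, 194), (20, 114, 196), (20, 111, 200), (20, 110, 197), (20, 112, 189), (20, 117, 166), (17, 141, 146), (15, 156, 147), (15, 160, 150)]
390 [(20, 75, 250), (20, 77, 247), (19, 93, 221), (19, 115, 189), (20, 112, 192), (20, 112, 200), (20, 111, 199), (20, 114, 192), (20, 116, 173), (18, 129, 148), (15, 156, 162), (16, 154, 197)]
395 [(20, 77, 248), (20, 77, 246), (19, 93, 221), (19, 117, 187), (20, 113, 192), (
[... 176 characters left out ...]
 (19, 118, 186), (20, 112, 198), (20, 111, 200), (20, 115, 188), (19, 120, 164), (17, 129, 132), (15, 153, 130), (15, 159, 156)]
404 [(21, 74, 248), (21, 76, 246), (19, 86, 229), (19, 104, 202), (18, 117, 189), (19, 118, 190), (20, 117, 187), (18, 124, 160), (18, 120, 136), (18, 117, 133), (16, 125, 137), (15, 143, 155)]
408 [(23, 67, 249), (21, 73, 247), (20, 79, 238), (19, 85, 227), (19, 97, 213), (19, 106, 197), (18, 117, 166), (17, 125, 131), (18, 110, 137), (19, 102, 152), (18, 102, 157), (17, 116, 160)]
412 [(22, 70, 248), (21, 74, 246), (20, 76, 244), (20, 78, 242), (20, 80, 237), (20, 82, 228), (19, 96, 186), (18, 109, 143), (18, 99, 155), (19, 97, 163), (19, 96, 167), (19, 97, 184)]
```

```bash
python3 - <<'E'
from h import *
t=pickle.load(open("top0.pkl","rb"));s=pickle.load(open("side0.pkl","rb"));s1,_=pickle.load(open("1.pkl","rb"))
a=crop(t,216,185,242,232,12);b=crop(s,220,225,270,255,9);b2=crop(s1,215,225,275,262,9)
im=np.zeros((600,800,3),np.uint8);im[:a.shape[0],:a.shape[1]]=a[:600];im[:270,330:780]=b;im[270:270+330,330:330+460]=b2[:330,:460]
for cam,X0,Y0,k,ox,oy in((t,216,185,12,0,0),(s,220,225,9,330,0),(s1,215,225,9,330,270)):
    for yb in (.1545,.158):
        th=np.linspace(0,2*np.pi,25);P=np.c_[.5854+.012*np.cos(th),yb+.012*np.sin(th),0*th+.03]
        q=(proj(cam,P)-[X0,Y0]+.5)*k-.5+[ox,oy]
        cv2.polylines(im,[q.round().astype(int)],True,(0,255,0) if yb<.156 else (0,0,255),1)
cv2.imwrite("pics/c2.png",im)
E
```

```text
(no output)
```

View pics/c2.png

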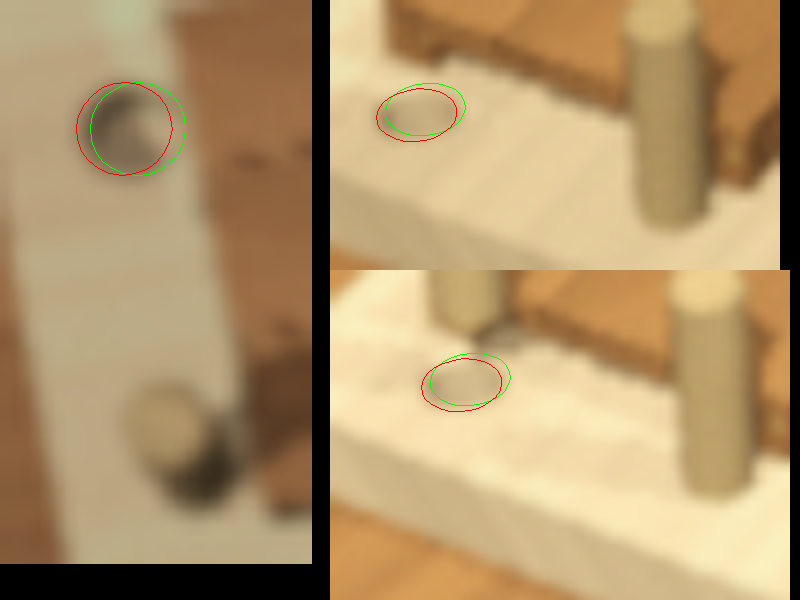

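The side crops put the bore's centre about halfway between the two drawn circles, near (0.5854, 0.156). The peg sits roughly 1.2 mm behind the tool axis. I'll shift to match and go down while watching the force.

Request:
{"api": "apply_moves", "payload": {"moves": [[[0.04,0.04,0.2,0,1],[0.04,0.04,0.4,0,1],[0.04,0.04,0.5,0,1],[0.04,0.04,0.56,0,1],[0.04,0.04,0.62,0,1],[0.04,0.04,0.66,0,1],[0.04,0.04,0.66,0,1]]]}}

```text
time: 6.45
tool_pos: [0.5864, 0.1561, 0.2819]
ee_rot: [-3.142, 0.0, 1.795]
wrist_force: [-0.4, 0.1, -0.1]
width: 0.0215
finger_force: 30.0
```

```bash
python3 -c "
from h import *
plan((.585,.1572,.26,102.9))"
```

```text
t 6.45 pos [0.5864 0.1561 0.2819] yaw 102.85 rpdeg [-180.    0.] w 0.0215 F [-0.37  0.09 -0.06]
[ 0.028 -0.023  0.438] turn -0.005
```

Request:
{"api": "apply_moves", "payload": {"moves": [[[0.02,-0.02,0,0,1],[0.02,-0.02,0.06,0,1],[0.02,-0.02,0.12,0,1],[0.02,-0.02,0.16,0,1],[0.02,-0.02,0.16,0,1]]]}}

```text
time: 7.08
tool_pos: [0.5853, 0.1569, 0.2737]
ee_rot: [3.141, 0.0, 1.795]
wrist_force: [0.9, 0.5, -0.5]
width: 0.022
finger_force: 30.0
```

```bash
python3 -c "
from h import *
plan((.585,.1572,.26,102.9))"
```

```text
t 7.08 pos [0.5853 0.1569 0.2737] yaw 102.85 rpdeg [179.99   0.  ] w 0.022 F [ 0.92  0.52 -0.53]
[ 0.007 -0.005  0.274] turn -0.005
```

Request:
{"api": "apply_moves", "payload": {"moves": [[[0,0,0.08,0,1],[0,0,0.16,0,1],[0,0,0.22,0,1],[0,0,0.27,0,1],[0,0,0.28,0,1],[0,0,0.28,0,1]]]}}

```text
time: 7.82
tool_pos: [0.5853, 0.1569, 0.2599]
ee_rot: [3.141, 0.0, 1.795]
wrist_force: [1.1, 0.3, -0.4]
width: 0.0216
finger_force: 30.0
```

```bash
python3 -c "
from h import *
plan((.585,.1572,.26,102.9))"
```

```text
t 7.83 pos [0.5853 0.1569 0.2599] yaw 102.85 rpdeg [1.7998e+02 1.0000e-02] w 0.0216 F [ 1.08  0.26 -0.37]
[ 0.007 -0.005 -0.002] turn -0.005
```

Request:
{"api": "apply_moves", "payload": {"moves": [[[0,0,0,0,0.5],[0,0,0,0,0.5],[0,0,0,0,0.4],[0,0,0,0,0.3],[0,0,-0.6,0,0.3],[0,0,-1.6,0,0.1],[0,0,-2.8,0,0],[0,0,-2.8,0,0]]]}}

```text
time: 8.82
tool_pos: [0.5856, 0.157, 0.4075]
ee_rot: [3.128, 0.001, 1.795]
wrist_force: [1.2, 0.5, -0.6]
width: 0.0918
finger_force: 0.0
```

```bash
python3 -c "
from h import *
plan((.56,-.12,.40,75),(.535,-.352,.40,45))"
```

```text
t 8.82 pos [0.5856 0.157  0.4075] yaw 102.86 rpdeg [1.7923e+02 5.0000e-02] w 0.0918 F [ 1.2   0.53 -0.56]
[-5.287 -1.732  0.15 ] turn 2.786
[-9.7   -3.252  0.15 ] turn 5.786
```

Request:
{"api": "apply_moves", "payload": {"moves": [[[-1,-0.3,0,0.6,0],[-2.2,-0.7,0,1.3,0],[-3.4,-1.1,0.1,2,0],[-4.6,-1.5,0.1,2.7,0],[-5.8,-1.9,0.1,3.5,0],[-7,-2.3,0.1,4.2,0],[-8.2,-2.7,0.1,4.9,0],[-9.3,-3.1,0.1,5.6,0],[-9.7,-3.25,0.1,5.79,0],[-9.7,-3.25,0.1,5.79,0]]]}}

```text
time: 10.07
tool_pos: [0.5343, -0.3531, 0.3933]
ee_rot: [-3.139, -0.0, 0.783]
wrist_force: [-0.8, 0.5, -0.1]
width: 0.0938
finger_force: 0.0
```

```bash
python3 - <<'E'
from h import *
from bench import snapshot
plan((.535,-.352,.40,45),(.535,-.352,.21,45))
t0=pickle.load(open("top0.pkl","rb"))
print("glue cap",onz(t0,(390,139),.15),"base",onz(t0,(380,157),0))
t=snapshot("top");s=snapshot("side");pickle.dump((s,t),open("2.pkl","wb"))
a=crop(t,200,150,300,250,5);b=crop(s,200,190,300,270,3)
im=np.zeros((500,800,3),np.uint8);im[:500,:500]=a;im[:240,500:800]=b
cv2.imwrite("pics/c3.png",im)
E
```

```text
t 10.07 pos [ 0.5343 -0.3531  0.3933] yaw 44.88 rpdeg [-1.7984e+02 -1.0000e-02] w 0.0938 F [-0.8   0.53 -0.15]
[ 0.024 -0.006 -0.133] turn -0.012
[ 0.024 -0.006  3.667] turn -0.012
glue cap [ 0.72939695 -0.31032046  0.15      ] base [ 0.7262575  -0.31710251  0.        ]
```

View pics/c3.png

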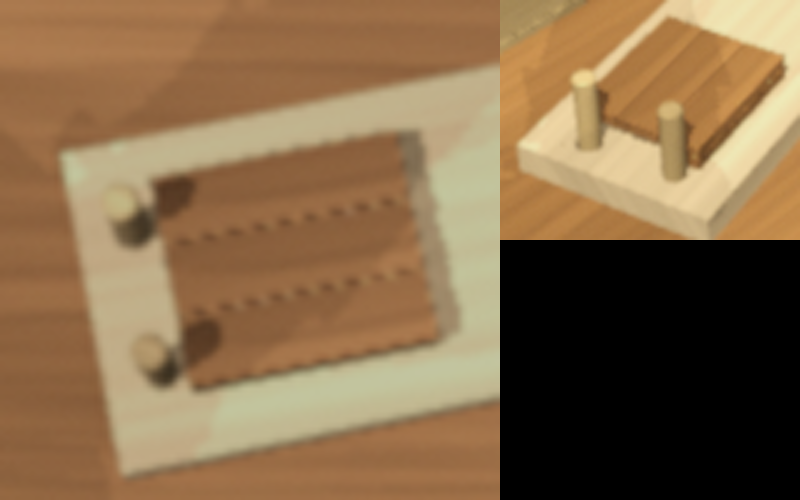

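The peg stands home in the bore: its top is at crop (123,203), level with the fixed one at (153,352), and its foot is at the mouth. Next I'll go down on the heel block.

Request:
{"api": "apply_moves", "payload": {"moves": [[[0.02,0,0.8,0,0],[0.02,0,1.8,0,0],[0.02,0,2.8,0,0],[0.02,0,3.4,0,0],[0.02,0,3.66,0,0],[0.02,0,3.66,0,0.3],[0.02,0,3.66,0,0.5],[0.02,0,3.66,0,1],[0.02,0,3.66,0,1],[0.02,0,3.66,0,1]]]}}

```text
time: 11.42
tool_pos: [0.5355, -0.3516, 0.2125]
ee_rot: [3.14, 0.0, 0.784]
wrist_force: [-0.5, -0.4, 1.0]
width: 0.0475
finger_force: 0.3
```

Request:
{"api": "apply_moves", "payload": {"moves": [[[0,0,0,0,1],[0,0,0,0,1]]]}}

```text
time: 11.68
tool_pos: [0.5355, -0.3517, 0.2124]
ee_rot: [3.14, 0.0, 0.784]
wrist_force: [-0.6, -2.3, 1.3]
width: 0.0438
finger_force: 30.0
```

```bash
python3 - <<'E'
from h import *
from bench import snapshot
plan((.535,-.352,.30,45))
t=snapshot("top");s=snapshot("side");pickle.dump((s,t),open("3.pkl","wb"))
# panel corners in top frame (unobstructed view, frame 2)
t2=pickle.load(open("2.pkl","rb"))[1]
T=lambda x,y:((x+.5)/5-.5+200,(y+.5)/5-.5+150)
P=np.array([onz(t2,T(*p),.056) for p in [(150,180),(405,131),(442,340),(193,390)]])
print(P.round(4).tolist(),np.linalg.norm(P-np.roll(P,-1,0),axis=1)); d=P[0]+P[3]-P[1]-P[2]; print("yaw",np.degrees(np.arctan2(d[1],d[0])),"ctr",P.mean(0),"open edge mid",(P[1]+P[2])/2)
B=np.array([onz(t2,T(*p),.03) for p in [(62,152),(124,474)]]);print("left board edge",B.round(4).tolist(),np.degrees(np.arctan2(*(B[0]-B[1])[1::-1])))
print("pegs",onz(t2,T(123,203),.105),onz(t2,T(153,352),.105))
E
```

```text
t 11.68 pos [ 0.5355 -0.3517  0.2124] yaw 44.94 rpdeg [1.7993e+02 1.0000e-02] w 0.0438 F [-0.58 -2.27  1.31]
[-0.011 -0.003 -1.751] turn -0.006
[[0.6089, 0.1448, 0.056], [0.6425, -0.0059, 0.056], [0.5162, -0.0303, 0.056], [0.4835, 0.1143, 0.056]] [0.1544467  0.12860649 0.14825816 0.12914543]
yaw 102.6586519556123 ctr [0.56278709 0.05574783 0.056     ] open edge mid [ 0.5793709  -0.01808878  0.056     ]
left board edge [[0.6319, 0.2021, 0.03], [0.4365, 0.1555, 0.03]] 13.414089875993211
pegs [0.58264596 0.15359382 0.105     ] [0.49702477 0.13282973 0.105     ]
```

Request:
{"api": "apply_moves", "payload": {"moves": [[[0,0,-0.4,0,1],[0,0,-1,0,1],[0,0,-1.7,0,1],[0,0,-1.7,0,1]]]}}

```text
time: 12.28
tool_pos: [0.5361, -0.3517, 0.3017]
ee_rot: [3.133, -0.001, 0.785]
wrist_force: [-0.4, 0.4, -1.8]
width: 0.0438
finger_force: 30.0
```

```bash
python3 - <<'E'
from h import *
plan((.6067,-.1279,.30,103.1))
E
```

```text
t 12.28 pos [ 0.5361 -0.3517  0.3017] yaw 44.97 rpdeg [ 1.7953e+02 -7.0000e-02] w 0.0438 F [-0.36  0.38 -1.76]
[ 4.162 -2.169  0.034] turn -5.813
```

Request:
{"api": "apply_moves", "payload": {"moves": [[[0.6,-0.3,0,-0.8,1],[1.2,-0.6,0,-1.6,1],[1.8,-0.9,0,-2.4,1],[2.4,-1.2,0,-3.2,1],[3,-1.5,0,-4,1],[3.5,-1.8,0,-4.8,1],[4,-2.1,0,-5.5,1],[4.16,-2.17,0,-5.81,1],[4.16,-2.17,0,-5.81,1],[4.16,-2.17,0,-5.81,1]]]}}

```text
time: 13.52
tool_pos: [0.6056, -0.128, 0.2958]
ee_rot: [-3.14, -0.001, 1.798]
wrist_force: [0.7, 0.4, -1.1]
width: 0.0437
finger_force: 30.0
```

```bash
python3 - <<'E'
from h import *
from bench import snapshot
plan((.6067,-.1279,.30,103.1),(.6067,-.1279,.243,103.1))
s=snapshot("side");t=snapshot("top");pickle.dump((s,t),open("4.pkl","wb"))
im=np.zeros((600,800,3),np.uint8);im[:560,:480]=crop(s,220,120,340,260,4);im[:320,480:800]=crop(t,240,140,340,240,3.2)
cv2.imwrite("pics/c4.png",im)
E
```

```text
t 13.53 pos [ 0.6056 -0.128   0.2958] yaw 102.99 rpdeg [-1.799e+02 -4.000e-02] w 0.0437 F [ 0.66  0.41 -1.09]
[-0.004  0.022 -0.083] turn -0.011
[-0.004  0.022  1.057] turn -0.011
```

View pics/c4.png

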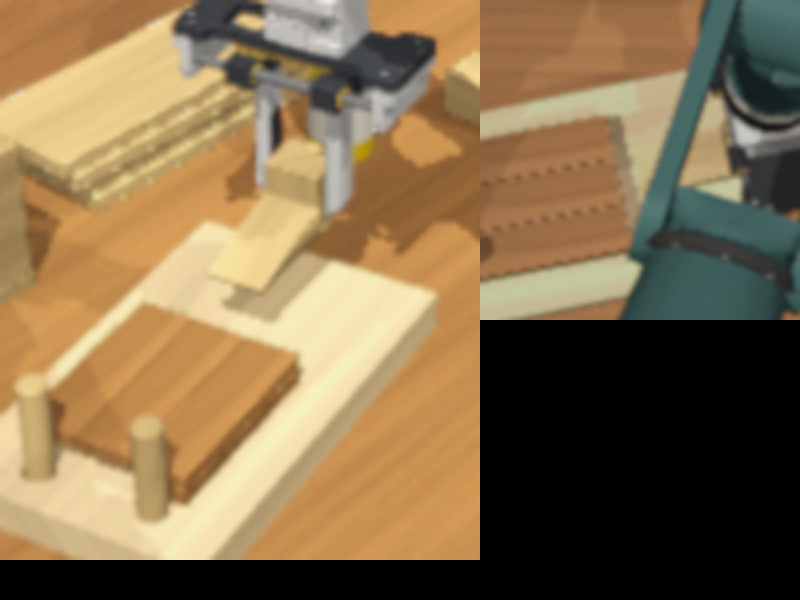

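The wedge hangs level in the grip, its thin top edge running from (210,275) to (262,291) in the side crop (×4). The panel's open-edge top corners are at (146,303) and (298,354).

```bash
python3 - <<'E'
from h import *
s,t=pickle.load(open("4.pkl","rb"))
S=lambda x,y:((x+.5)/4-.5+220,(y+.5)/4-.5+120)
a,b=onz(s,S(210,275),.0874),onz(s,S(262,291),.0874);print("tip",a,b,(a+b)/2,np.linalg.norm(a-b),"exp",[.583,-.0306])
c,d=onz(s,S(146,303),.056),onz(s,S(299,354),.056);print("edge",c,d,(c+d)/2,np.linalg.norm(c-d))
ex=np.array([-.2267,.974]);ey=np.array([-.974,-.2267])
r=((c+d)/2-(a+b)/2)[:2];print("edge-tip along,lat",r@ex,r@ey)
E
```

```text
tip [ 0.59897287 -0.02332306  0.0874    ] [ 0.55859535 -0.03380312  0.0874    ] [ 0.57878411 -0.02856309  0.0874    ] 0.041715408067237 exp [0.583, -0.0306]
edge [0.64057742 0.00129303 0.056     ] [ 0.51865161 -0.02793373  0.056     ] [ 0.57961452 -0.01332035  0.056     ] 0.1253798423738688
edge-tip along,lat 0.01465817972797014 -0.004264345293736192
```

Request:
{"api": "apply_moves", "payload": {"moves": [[[0,0.07,0.4,0,1],[0,0.07,0.8,0,1],[0,0.07,1,0,1],[0,0.07,1.05,0,1],[0,0.07,1.08,0,1],[0,0.07,1.08,0,1]]]}}

```text
time: 14.38
tool_pos: [0.6095, -0.1269, 0.2434]
ee_rot: [3.141, 0.001, 1.799]
wrist_force: [-0.5, 0.3, -1.2]
width: 0.0437
finger_force: 30.0
```

```bash
python3 - <<'E'
from h import *
plan((.609,-.1275,.242,103.1),(.594,-.0578,.242,103.1))
E
```

```text
t 14.38 pos [ 0.6095 -0.1269  0.2434] yaw 103.06 rpdeg [1.7996e+02 3.0000e-02] w 0.0437 F [-0.47  0.32 -1.16]
[-0.01  -0.012  0.028] turn -0.004
[1.416 0.01  0.028] turn -0.004
```

Request:
{"api": "apply_moves", "payload": {"moves": [[[0,0,0.02,0,1],[0,0,0.04,0,1],[0,0,0.06,0,1],[0,0,0.06,0,1]]]}}

```text
time: 14.88
tool_pos: [0.6095, -0.1269, 0.2425]
ee_rot: [3.14, 0.001, 1.799]
wrist_force: [-3.4, 0.7, 6.2]
width: 0.0436
finger_force: 30.0
```

```bash
python3 - <<'E'
from h import *
plan((.594,-.0578,.242,103.1))
E
```

```text
t 14.88 pos [ 0.6095 -0.1269  0.2425] yaw 103.06 rpdeg [1.7991e+02 6.0000e-02] w 0.0436 F [-3.43  0.72  6.2 ]
[1.416 0.011 0.009] turn -0.004
```

Request:
{"api": "apply_moves", "payload": {"moves": [[[0.1,0,0,0,1],[0.25,0,0,0,1],[0.4,0,0,0,1],[0.55,0,0,0,1],[0.7,0,0,0,1],[0.85,0,0,0,1],[0.95,0,0,0,1],[1,0,0,0,1],[1,0,0,0,1]]]}}

```text
time: 16.0
tool_pos: [0.5991, -0.0793, 0.2427]
ee_rot: [3.136, 0.005, 1.798]
wrist_force: [2.7, -4.8, 5.7]
width: 0.044
finger_force: 30.0
```

```bash
python3 - <<'E'
from h import *
plan((.594,-.0578,.242,103.1))
E
```

```text
t 16.0 pos [ 0.5991 -0.0793  0.2427] yaw 103.03 rpdeg [179.7    0.31] w 0.044 F [ 2.72 -4.81  5.69]
[ 0.441 -0.003  0.014] turn -0.007
```

Request:
{"api": "apply_moves", "payload": {"moves": [[[0.08,0,0,0,1],[0.16,0,0,0,1],[0.24,0,0,0,1],[0.24,0,0,0,1],[0.24,0,0,0,1]]]}}

```text
time: 16.62
tool_pos: [0.5966, -0.0679, 0.2427]
ee_rot: [3.136, 0.006, 1.798]
wrist_force: [2.6, -5.7, 5.0]
width: 0.0441
finger_force: 30.0
```

```bash
python3 - <<'E'
from h import *
from bench import snapshot
plan((.594,-.0578,.242,103.1))
s=snapshot("side");pickle.dump(s,open("5.pkl","wb"))
cv2.imwrite("pics/c5.png",crop(s,220,150,350,250,6))
E
```

```text
t 16.62 pos [ 0.5966 -0.0679  0.2427] yaw 103.01 rpdeg [179.67   0.33] w 0.0441 F [ 2.61 -5.67  5.05]
[ 0.208 -0.005  0.014] turn -0.009
```

View pics/c5.png

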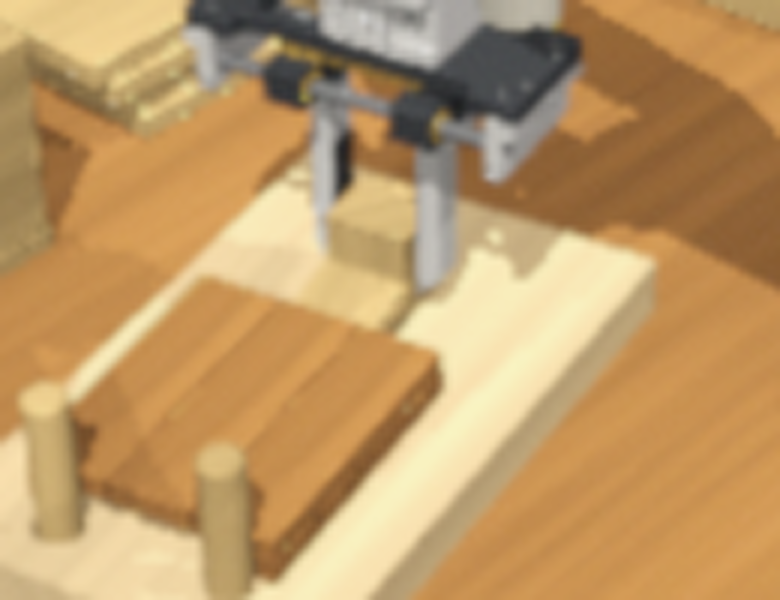

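```bash
python3 - <<'E'
from h import *
s=pickle.load(open("5.pkl","rb"))
S=lambda x,y:((x+.5)/6-.5+220,(y+.5)/6-.5+150)
ex=np.array([-.2267,.974]);tip=np.array([.5966,-.0679])+.1*ex
for z in(.056,.058,.060):
    c,d=onz(s,S(205,277),z),onz(s,S(441,353),z);m=(c+d)[:2]/2
    print(z,c,d,"len",np.linalg.norm(c-d),"tip inside",(tip-m)@ex)
print("peg tops",onz(s,S(44,392),.105),onz(s,S(222,458),.105))
# where would the open-edge corners be for a panel against the pegs, lift 0/3/5
print("ramp/panel junction", onz(s,S(345,320),.045))
E
```

```text
0.056 [0.64436696 0.00710911 0.056     ] [ 0.52042489 -0.02457117  0.056     ] len 0.12792684091785106 tip inside 0.03915624900618952
0.058 [0.64233508 0.00892375 0.058     ] [ 0.5186693  -0.02268591  0.058     ] len 0.1276416756680189 tip inside 0.03692508802007709
0.06 [0.6403032  0.01073839 0.06      ] [ 0.5169137  -0.02080065  0.06      ] len 0.12735651041818677 tip inside 0.03469392703396487
peg tops [0.5864186  0.15630485 0.105     ] [0.49721244 0.13591312 0.105     ]
ramp/panel junction [ 0.58121811 -0.02333178  0.045     ]
```

Request:
{"api": "apply_moves", "payload": {"moves": [[[0.06,0,0,0,1],[0.12,0,0,0,1],[0.18,0,0,0,1],[0.22,0,0,0,1],[0.22,0,0,0,1],[0.22,0,0,0,1],[0.22,0,0,0,1]]]}}

```text
time: 17.55
tool_pos: [0.5941, -0.0574, 0.2427]
ee_rot: [3.136, 0.006, 1.798]
wrist_force: [1.7, -6.7, 5.8]
width: 0.0439
finger_force: 30.0
```

```bash
python3 - <<'E'
from h import *
from bench import snapshot
plan((.594,-.0578,.242,103.1))
s=snapshot("side");pickle.dump(s,open("6.pkl","wb"))
s5=pickle.load(open("5.pkl","rb"))
im=np.vstack([crop(s5,265,170,330,223,7)[:300],crop(s,265,170,330,223,7)[:300]])
im=np.hstack([im,np.zeros((600,800-im.shape[1],3),np.uint8)])
im[:300,460:760]=crop(s,225,195,275,245,6)
cv2.imwrite("pics/c6.png",im)
# flow of the panel's near open-edge corner and pegs between frames
g0,g1=[cv2.cvtColor(q["image"],cv2.COLOR_RGB2GRAY) for q in(s5,s)]
p=np.array([[293,209],[254,196],[257,227],[264,243]],np.float32).reshape(-1,1,2)
q,st,e=cv2.calcOpticalFlowPyrLK(g0,g1,p,None,winSize=(13,13));print((q-p).reshape(-1,2).round(2),st.ravel())
for L in(2,4):print(L,proj(s,[.5196,-.0238,.056+L/1000])-proj(s,[.5196,-.0238,.056]))
E
```

```text
t 17.55 pos [ 0.5941 -0.0574  0.2427] yaw 103.0 rpdeg [179.67   0.36] w 0.0439 F [ 1.65 -6.69  5.8 ]
[-0.008 -0.004  0.014] turn -0.01
[[-0.4  -0.68]
 [-0.12 -0.63]
 [ 0.02 -0.02]
 [ 0.02 -0.07]] [1 1 1 1]
2 [[-0.0064056  -0.57083422]]
4 [[-0.01282384 -1.14263187]]
```

View pics/c6.png

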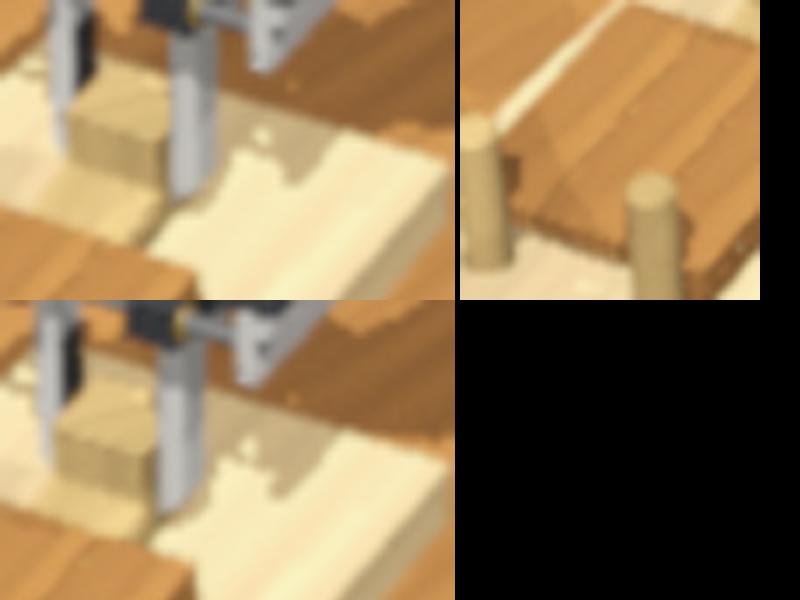

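The panel's open edge rose by another 2.3 mm or so with almost no sliding, and the pegs didn't move. I'll work out the total lift from the frame taken before insertion.

```bash
python3 - <<'E'
from h import *
s4=pickle.load(open("4.pkl","rb"))[0];s2=pickle.load(open("2.pkl","rb"))[0];s6=pickle.load(open("6.pkl","rb"));s5=pickle.load(open("5.pkl","rb"))
G=lambda q:cv2.cvtColor(q["image"],cv2.COLOR_RGB2GRAY)
ex=np.array([-.2267,.974,0]);ey=np.array([-.974,-.2267,0])
E=np.array([.5805,-.0125,.056])
near,mid=E+.065*ey,E
far=E-.065*ey
for nm,r in(("2",s2),("4",s4)):
  for tn,tg in(("5",s5),("6",s6)):
    for X in(near,far):
        p=proj(r,X).astype(np.float32).reshape(1,1,2)
        q,st,e=cv2.calcOpticalFlowPyrLK(G(r),G(tg),p,None,winSize=(13,13),maxLevel=2)
        f=(q-p).reshape(2)
        J=np.c_[(proj(r,X+.001*ex)-proj(r,X))[0],(proj(r,X+[0,0,.001])-proj(r,X))[0]]
        print(nm,tn,p.ravel().round(1),f.round(2),"slide,lift mm",np.linalg.solve(J,f).round(2),st.ravel(),e.ravel())
E
```

```text
2 5 [294.6 208.5] [-1.49  0.65] slide,lift mm [8.36 3.41] [1] [8.9637575]
2 5 [255.1 195.1] [-2.19  1.41] slide,lift mm [11.38  2.34] [1] [12.841161]
2 6 [294.6 208.5] [-2.   -0.18] slide,lift mm [11.2   8.27] [1] [9.61372]
2 6 [255.1 195.1] [-2.23  0.62] slide,lift mm [11.36  5.12] [1] [15.9012575]
4 5 [294.6 208.5] [-1.32  0.29] slide,lift mm [7.4  4.01] [1] [3.8038092]
4 5 [255.1 195.1] [-1.46  0.48] slide,lift mm [7.45 3.11] [1] [8.753883]
4 6 [294.6 208.5] [-1.84 -0.6 ] slide,lift mm [10.28  9.09] [1] [6.0588017]
4 6 [255.1 195.1] [-1.62 -0.19] slide,lift mm [8.04 5.89] [1] [12.819342]
```

Request:
{"api": "apply_moves", "payload": {"moves": [[[0,0,0,0,1],[0,0,0,0,1],[0,0,0,0,1],[0,0,0,0,1]]]}}

```text
time: 18.1
tool_pos: [0.5941, -0.0574, 0.2427]
ee_rot: [3.136, 0.006, 1.798]
wrist_force: [2.3, -7.0, 4.4]
width: 0.0436
finger_force: 30.0
```

```bash
python3 -c "
from h import *
plan((.594,-.0578,.242,103.1))
from bench import ticket
print(ticket.close_job())"
```

```text
t 18.1 pos [ 0.5941 -0.0574  0.2427] yaw 103.0 rpdeg [179.67   0.36] w 0.0436 F [ 2.34 -7.02  4.42]
[-0.008 -0.004  0.014] turn -0.01
the job is handed in; nothing more can be done
None
```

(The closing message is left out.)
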